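# Clamp the sample cell with the ratchet press

### The job

The sample cell stands loose under the bench press and the press's ratchet is set to loosen. Flip the red direction lever fully over to the tightening side, then work the blue handle back and forth until the foot clamps the cell firmly: stop as soon as the handle needs about 15 N at the middle of its grip (it takes about 10 N while the screw still runs free), then let go. Tightening much further crushes the cell; leave the bottle, jar and beaker standing where they are.

Things in the scene. Friction and masses are not known exactly. Their poses are not given: they have to be found in the camera images.
- press: White bench press, fixed. Base plate 150 x 170 x 16 mm, two 18 mm pillars, crosshead 50 mm wide at height 110 to 134 mm. Origin: on the bench under the vertical screw axis; z up; y is level, the mid-swing handle points along -y.
- axis_top (a point): Top centre of the screw, 176 mm above the bench, the highest point near the screw axis. The ratchet wheel (33 mm radius, 16 steel pins) and the handle both turn about this vertical axis.
- grip (a point): Middle of the blue grip: 155 mm from the screw axis, 146 mm above the bench. The grip is 90 mm long (110 to 200 mm from the axis), 16 mm wide, 22 mm tall (135 to 157 mm above the bench), with nothing but bench below it.
- selector (a joint): Direction lever angle, rad, relative to the handle, about a pivot 46 mm out from the screw axis along the handle; grows clockwise from above. Near -0.5 loosens, +0.5 tightens, 0 is along the handle; stops at -0.55, +0.55; friction holds it. Set to tighten (+0.3 or more), swinging the handle clockwise turns the screw and swinging it back clicks over the pins (0.39 rad apart).
- thumb_top (a point): Centre of the top of the red upright tab at the outer end of the red direction lever, 194 mm above the bench, 40 mm from the lever's pivot. The tab is 12 mm long (along the lever) x 10 mm wide and reaches down to 164 mm, 7 mm above the handle. Pushed sideways here it moves at about 3 to 4 N (the handle may swing along a little); stop to stop is about 42 mm across the handle.
- foot: Round press foot, 38 mm across, under the screw, on stiff springs; the screw lowers it 6 mm per rad turned. Origin: centre of its underside; it starts about 5 to 11 mm above the cell. Once on the cell it stops, and each 0.1 rad of further turning adds about 35 N of clamping and 1.4 N at the grip. A firm clamp is 75 to 195 N on the cell; over 250 N crushes it. Friction holds the screw when let go.
- cell: Sample cell: round steel and green glass, 50 mm across, 40 mm tall, standing loose on the press base, top 56 mm above the bench. Origin: centre of its underside. Nothing has to touch it but the foot.
- reagent: Amber bottle, 64 mm across, 140 mm tall, a bystander. Origin: centre of its underside.
- jar: White jar with blue cap, 64 mm across, 75 mm tall, a bystander. Origin: centre of its underside.
- beaker: Glass beaker, 68 mm across, 85 mm tall, a bystander. Origin: centre of its underside.
- handle: Ratchet handle on the screw axis. Origin: on that axis at bench height (not in the grip); its x runs out along the handle, level, z up. Swings 0.6 rad either way from pointing along the press's -y, to hard stops; clockwise from above is the tightening swing. It stays where it is left and takes about 2 to 4 N at the grip to swing back. All of it but the red lever lies at heights 135 to 157 mm.
Things that resemble listed ones, but are neither listed nor needed, are in the scene too. Several things have the shape of the cell; the one meant has the colours described above.

How it is judged:
By the outcome, as a careful person would: the job done as asked, in the order asked, and still so for the second after the job is handed in, with the robot touching nothing.
It also fails if it takes over 72 s, if anything falls off the work surface, if the arm or the gripper's body presses on something with over 40 N, if the wrist force passes 120 N, or if a joint passes its speed limit or range.

### The arm

A 7-joint arm with a two-finger parallel gripper is mounted at the origin on the work surface. World frame = base frame: x ahead of the robot, y to its left, z up, the work surface at z = 0. Lengths are in m, angles in rad, forces in N, time in s.
With the tool pointing down it reaches from about 0.35 to 0.9 m from the base axis. Payload 7.2 kg.
Tool frame: the origin (TCP) lies at the very end of the fingers, on their centre line; the grasp point (between the pads) lies 19 mm behind it; x points along the fingers, y is the direction in which the jaws open and shut, and the axes are right-handed (so a half turn about x gives the same grasp; the last joint's range is limited). The gripper opens to 88 mm and grips with 3 to 60 N. Pads are 20 mm wide; open, the fingers measure 115 mm over their backs; the gripper's body (75 mm by 178 mm) begins 61 mm behind the grasp point.
Start: joints at [1.236, 0.411, -0.013, 1.596, 0.006, 1.134, -0.082], TCP at [0.165, -0.603, 0.223] pointing down, gripper open.
Joint ranges: [-2.95, 2.95], [-0.29, 1.99], [-1.47, 1.44], [0.14, 2.54], [-1.03, 4.17], [0.13, 1.85], [-2.86, 2.86]. Speed limits (rad/s): [2.39, 2.39, 3.01, 3.01, 3.14, 3.14, 3.14].

### API

Orientations are given as [roll, pitch, yaw] about the fixed x, y, z axes, in that order (R = Rz(yaw) Ry(pitch) Rx(roll)).
In Python, from station import manip gives the robot as it stands.
- The arm moves only by the tool apply_moves, never from a script. Its argument "plan" is one flat list of numbers, 6 for each row, row after row: the shift along the tool's x, y, z in m, then the turn, a rotation vector about the tool's x, y, z in units of 6 degrees (1.0 is 6 degrees). In form: [tx, ty, tz, rx, ry, rz, tx, ty, tz, rx, ry, rz, ...]. A call has 1 to 20 rows; each row is the pose to reach, as a shift and turn from the pose commanded when the call began, along the tool's axes at that moment; what a row does not reach only later rows make up. A row lasts 1/12 s, in which the tool goes at most 41.7 mm and 7.16 degrees, less where a joint would pass 70% of its speed; a pose out of reach is approached as far as the arm can. A call with a gripper value outside its range is refused whole. "jaw" is the opening, from 0 (shut) to 1 (fully open), set as the call begins (left out, the last holds). The fingers move at their own pace and stop on an object; "grip_force" is the grip in N (left out, the last holds). Time passes only in rows, so rows that repeat a pose let the fingers close. It gives the time, the measured TCP pose, the force and the opening at its end, in the units of the state.
- manip.state(): the state, without advancing time (a new reading comes with each control period).
- manip.snapshot(name): name is "scene" or "top" or "wrist"; returns a dict with "img" (384x512x3 uint8, red, green, blue), "camera_matrix" (3x3 intrinsics, pixels), "view" (4x4, takes a point from world to camera coordinates). Camera axes: x right, y down, z forward; pixel columns grow to the right and rows downward; lengths in m; the calibration is good to about 2 mm. A picture is of the moment at which its call begins. There is no depth.
- manip.finish_job(): hands the job in, once; it reports no verdict.
The state is a dict: "time_s": time; "qpos": joint angles; "qd": joint speeds; "joint_efforts": joint torques, N m; "ee_pos": TCP position; "tcp_rot": TCP orientation; "wrist_force": force on the tool from outside, world axes, zero at the start; "ft_torque": the same for the moment, N m; "grip_width": opening from 0.0 (shut) to 1.0 (fully open).
Only numpy, scipy, OpenCV 4.12 (cv2) and the standard library are available. Lean on these libraries where they do the work, as an engineer would, in place of code of your own. Each camera call takes 0.05 s, during which the arm holds its last target. There are 200 camera calls.

## Working session

There is one attempt and no reset: what is moved stays moved. The work goes in short steps, Python scripts to look and compute and a tool call to move; the robot and the scene stay as the last step left them, time stands still between calls to the robot, and variables do not carry over. Pictures are saved under pics/ and viewed, about 8 in all and at most 12, crops included, and the job is handed in when it is done.

Besides the shell and the picture viewer there is one more tool, called after "Call:" as name(argument=value, ...) on one line, values as JSON. apply_moves: Moves the arm, as the interface text tells. Its arguments: {"type":"object","properties":{"plan":{"type":"array"},"jaw":{"type":"number"},"grip_force":{"type":"number"}},"required":["plan"]}

```bash
mkdir -p pics; python3 - <<'E'
from station import manip
import cv2,json,numpy as np
s=manip.state();print({k:np.round(v,3).tolist() for k,v in s.items()})
for n in("scene","top"):
    d=manip.snapshot(n);cv2.imwrite(f"pics/{n}0.png",cv2.resize(d["img"][:,:,::-1],(800,600),interpolation=cv2.INTER_CUBIC))
    np.savez(f"pics/{n}0.npz",K=d["camera_matrix"],V=d["view"],img=d["img"]);print(np.round(d["camera_matrix"],1).tolist(),np.round(d["view"],3).tolist())
E
```

```text
{'time_s': 0.0, 'qpos': [1.236, 0.412, -0.013, 1.597, 0.006, 1.134, -0.082], 'qd': [0.001, -0.001, -0.001, 0.0, 0.0, -0.002, 0.0], 'joint_efforts': [0.0, -58.795, 0.642, -29.108, -0.054, 0.019, 0.0], 'ee_pos': [0.165, -0.602, 0.222], 'tcp_rot': [-1.516, 1.569, 1.893], 'wrist_force': [0.718, 0.002, -0.669], 'ft_torque': [-0.001, 0.019, 0.03], 'grip_width': 0.996}
[[455.0, 0.0, 262.0], [0.0, 455.0, 189.0], [0.0, 0.0, 1.0]] [[-0.134, 0.991, 0.003, 0.075], [0.575, 0.08, -0.814, -0.239], [-0.807, -0.107, -0.581, 1.91], [0.0, 0.0, 0.0, 1.0]]
[[377.6, 0.0, 256.6], [0.0, 377.6, 191.7], [0.0, 0.0, 1.0]] [[0.016, -1.0, -0.004, 0.028], [-0.996, -0.016, -0.088, 0.609], [0.088, 0.005, -0.996, 1.188], [0.0, 0.0, 0.0, 1.0]]
```

View pics/scene0.png

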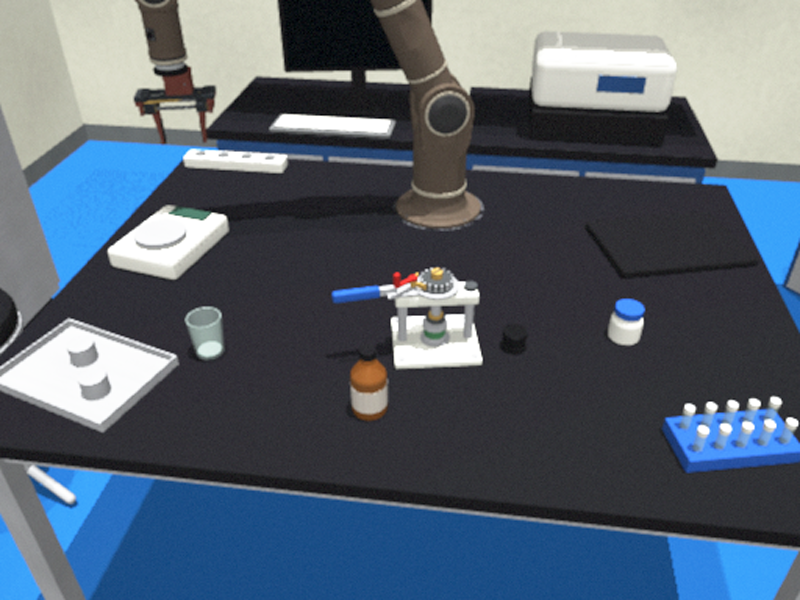

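View pics/top0.png

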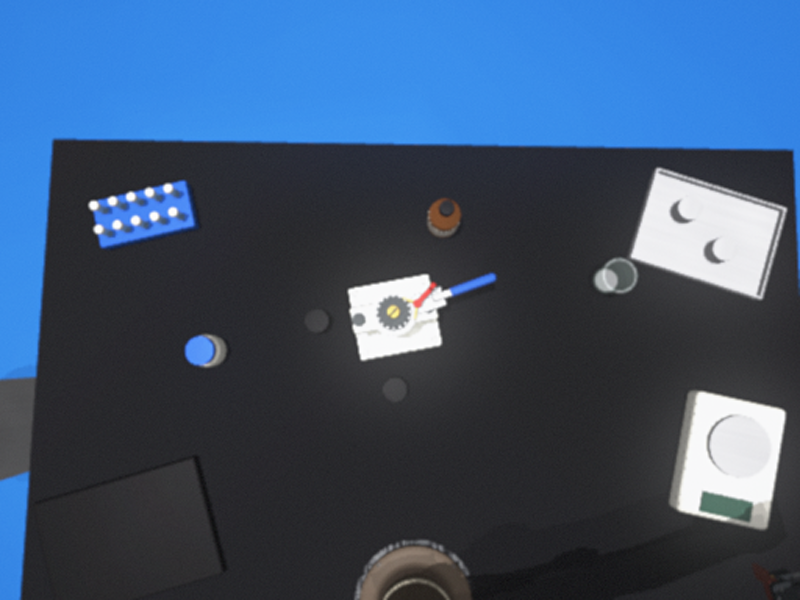

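The scene view shows the press in the middle with its blue grip to the left (about 357,294). In the top view the screw is at (393,312), the grip's outer end at (494,277), and the red lever runs from (418,303) to (434,287). I'll enlarge the top view to read these more closely.

```bash
cat > h.py <<'E'
import numpy as np,cv2
def ray(K,V,u,v,z):
    R=V[:3,:3];c=-R.T@V[:3,3];d=R.T@np.linalg.solve(K,[u,v,1]);return c+d*(z-c[2])/d[2]
def proj(K,V,p):
    q=K@(V[:3,:3]@np.array(p)+V[:3,3]);return q[:2]/q[2]
E
python3 - <<'E'
import numpy as np,cv2
d=np.load("pics/top0.npz");im=d["img"][160:240,215:325,::-1]
cv2.imwrite("pics/crop1.png",cv2.resize(im,None,fx=7,fy=7,interpolation=cv2.INTER_CUBIC))
E
```

```text
(no output)
```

View pics/crop1.png

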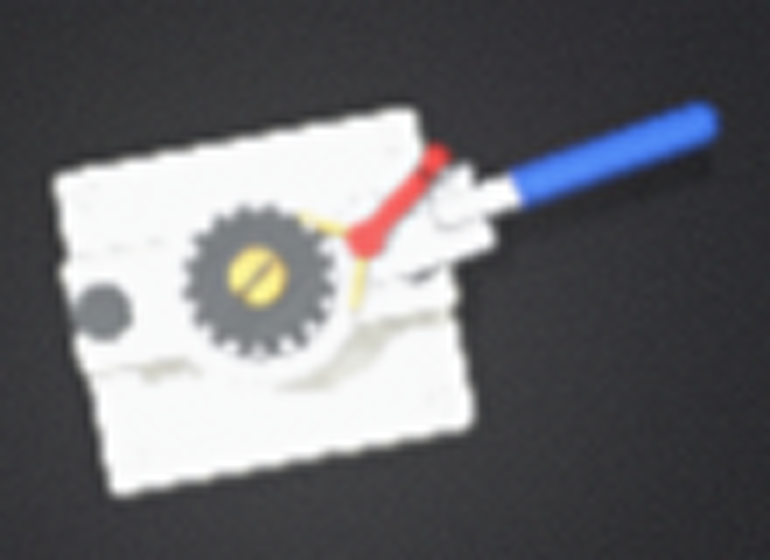

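In the crop, the screw top is at (258,277), the lever pivot at (366,240) and the thumb at (437,156). The grip runs from (515,190) to (710,118), and the base corners are (55,175), (412,108), (474,428) and (115,495).

```bash
python3 - <<'E'
import numpy as np;from h import *
from station import manip
d=np.load("pics/top0.npz");K,V=d["K"],d["V"]
def P(x,y,z): return ray(K,V,215+(x+.5)/7-.5,160+(y+.5)/7-.5,z)
c=P(258,277,.176);pv=P(366,240,.165);t=P(437,156,.194);g1=P(515,190,.157);g2=P(712,118,.157)
cs=[P(*q,.016) for q in[(55,175),(412,108),(474,428),(115,495)]]
for n,p in zip("c pv t g1 g2 mid".split(),[c,pv,t,g1,g2,np.mean(cs,0)]):print(n,p.round(4), "r",np.linalg.norm((p-c)[:2]).round(4))
print([x[:2].round(3) for x in cs])
a=lambda v:np.arctan2(v[1],v[0]).round(3)
print("handle",a(g2-c),a(g1-c),a(pv-c),"lever",a(t-pv),"press -y (2 edges)",a(cs[1]-cs[0]),a(cs[2]-cs[3]))
from scipy.spatial.transform import Rotation as R
s=manip.state();print(R.from_euler('xyz',s["tcp_rot"]).as_matrix().round(3))
E
```

```text
c [0.5742 0.051  0.176 ] r 0.0
pv [0.5907 0.0075 0.165 ] r 0.0465
t [ 0.6222 -0.0195  0.194 ] r 0.0853
g1 [ 0.613  -0.0535  0.157 ] r 0.1115
g2 [ 0.644  -0.1343  0.157 ] r 0.198
mid [0.5742 0.051  0.016 ] r 0.0
[array([0.631, 0.149]), array([ 0.665, -0.016]), array([ 0.517, -0.047]), array([0.484, 0.118])]
handle -1.211 -1.216 -1.208 lever -0.71 press -y (2 edges) -1.368 -1.371
[[-0.     0.264 -0.965]
 [ 0.001 -0.965 -0.264]
 [-1.    -0.001  0.   ]]
```

```bash
python3 - <<'E'
import numpy as np;from h import *
d=np.load("pics/top0.npz");K,V=d["K"],d["V"]
for n,u,v,z in[("cap",447,208,.14),("beaker",620,274,.085)]:
    p=ray(K,V,u/1.5625,v/1.5625,z);r=p-np.array([.5742,.051,0]);print(n,p.round(3),np.hypot(*r[:2]).round(3),np.arctan2(r[1],r[0]).round(3))
d=np.load("pics/scene0.npz");K,V=d["K"],d["V"]
print(ray(K,V,367/1.5625,351/1.5625,.14).round(3))
E
```

```text
cap [ 0.774 -0.047  0.14 ] 0.223 -0.458
beaker [ 0.661 -0.392  0.085] 0.452 -1.378
[ 0.784 -0.043  0.14 ]
```

Call:
apply_moves(plan=[-0.08, -0.1, -0.14, -3.5, 0, 0, -0.08, -0.445, -0.623, -15.92, 0, 0, -0.08, -0.445, -0.623, -15.92, 0, 0, -0.08, -0.445, -0.623, -15.92, 0, 0, -0.08, -0.445, -0.623, -15.92, 0, 0, -0.08, -0.445, -0.623, -15.92, 0, 0, -0.08, -0.445, -0.623, -15.92, 0, 0, -0.08, -0.445, -0.623, -15.92, 0, 0, -0.08, -0.445, -0.623, -15.92, 0, 0, -0.08, -0.445, -0.623, -15.92, 0, 0, -0.08, -0.445, -0.623, -15.92, 0, 0, -0.08, -0.445, -0.623, -15.92, 0, 0, -0.08, -0.445, -0.623, -15.92, 0, 0, -0.08, -0.445, -0.623, -15.92, 0, 0, -0.08, -0.445, -0.623, -15.92, 0, 0, -0.08, -0.445, -0.623, -15.92, 0, 0, -0.08, -0.445, -0.623, -15.92, 0, 0, -0.08, -0.445, -0.623, -15.92, 0, 0, -0.08, -0.445, -0.623, -15.92, 0, 0, -0.08, -0.445, -0.623, -15.92, 0, 0], jaw=0)

```text
time_s: 1.77
ee_pos: [0.65, -0.0029, 0.3018]
tcp_rot: [2.885, 1.567, 1.684]
wrist_force: [-0.5, -0.7, -0.2]
grip_width: 0.009
```

```bash
python3 - <<'E'
from station import manip
import cv2,numpy as np
from scipy.spatial.transform import Rotation as R
s=manip.state();print(s["ee_pos"],R.from_euler('xyz',s["tcp_rot"]).as_matrix().round(3))
d=manip.snapshot("wrist");cv2.imwrite("pics/w1.png",d["img"][:,:,::-1])
np.savez("pics/w1.npz",K=d["camera_matrix"],V=d["view"])
from h import *
for p in[(.622,-.0195,.194),tuple(s["ee_pos"]),(.574,.051,.176)]:print(proj(d["camera_matrix"],d["view"],p))
E
```

```text
[ 0.64997875 -0.00292504  0.30179968] [[-0.     0.932  0.362]
 [ 0.004  0.362 -0.932]
 [-1.     0.001 -0.004]]
[226.48151114 195.53128597]
[257.96267614 236.22825954]
[206.68340703 110.88237889]
```

View pics/w1.png

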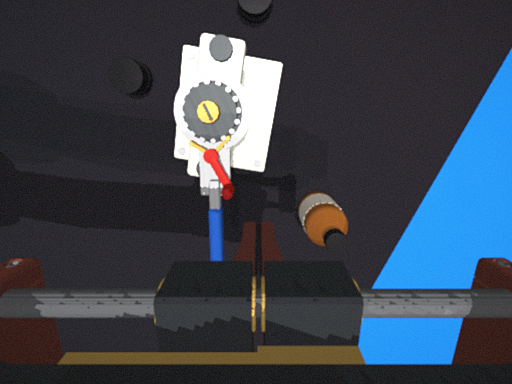

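The wrist view agrees with my estimates: the screw is at (208,111), predicted (207,111), and the thumb at about (228,192), predicted (226,195). Next I'll lower the closed fingers beside the tab, on the bottle side, and then push.

Call:
apply_moves(plan=[0.04, 0, 0.008, 0, 0, 0, 0.08, 0, 0.008, 0, 0, 0, 0.11, 0, 0.008, 0, 0, 0, 0.122, 0, 0.008, 0, 0, 0, 0.122, 0, 0.008, 0, 0, 0, 0.122, -0.006, 0.008, 0, 0, 0, 0.122, -0.012, 0.008, 0, 0, 0, 0.122, -0.016, 0.008, 0, 0, 0, 0.122, -0.02, 0.008, 0, 0, 0, 0.122, -0.024, 0.008, 0, 0, 0, 0.122, -0.028, 0.008, 0, 0, 0, 0.122, -0.032, 0.008, 0, 0, 0])

```text
time_s: 2.82
ee_pos: [0.6227, -0.0289, 0.1829]
tcp_rot: [1.06, 1.566, -0.148]
wrist_force: [4.2, -1.9, 1.9]
grip_width: 0.004
```

```bash
cat > wp.py <<'E'
from station import manip
import cv2,numpy as np,sys
from h import *
n=sys.argv[1];d=manip.snapshot("top");cv2.imwrite(f"pics/{n}.png",cv2.resize(d["img"][160:240,215:325,::-1],None,fx=7,fy=7,interpolation=cv2.INTER_CUBIC))
d=manip.snapshot("scene");cv2.imwrite(f"pics/{n}s.png",cv2.resize(d["img"][150:250,190:330,::-1],None,fx=5,fy=5,interpolation=cv2.INTER_CUBIC))
E
python3 wp.py a1
```

```text
(no output)
```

View pics/a1s.png

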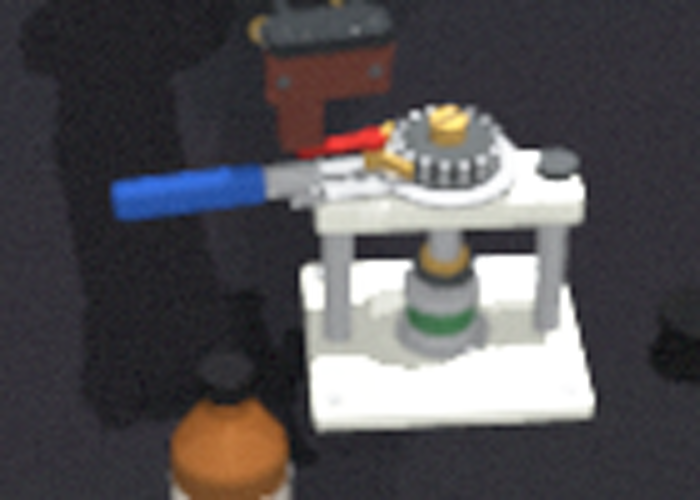

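The finger is pushing the tab at about 3.3 N, so the lever is moving. I'll carry on.

Call:
apply_moves(plan=[0, -0.004, -0.001, 0, 0, 0, 0, -0.008, -0.002, 0, 0, 0, 0, -0.012, -0.003, 0, 0, 0, 0, -0.016, -0.003, 0, 0, 0, 0, -0.019, -0.004, 0, 0, 0, 0, -0.022, -0.004, 0, 0, 0, 0, -0.022, -0.004, 0, 0, 0])

```text
time_s: 3.5
ee_pos: [0.5982, -0.0321, 0.1805]
tcp_rot: [-2.042, 1.569, 3.033]
wrist_force: [2.0, 0.9, 1.7]
grip_width: 0.005
```

```bash
python3 - <<'E'
from station import manip
import cv2
d=manip.snapshot("wrist");cv2.imwrite("pics/w2.png",d["img"][:,:,::-1])
E
python3 wp.py a2
```

```text
(no output)
```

View pics/w2.png

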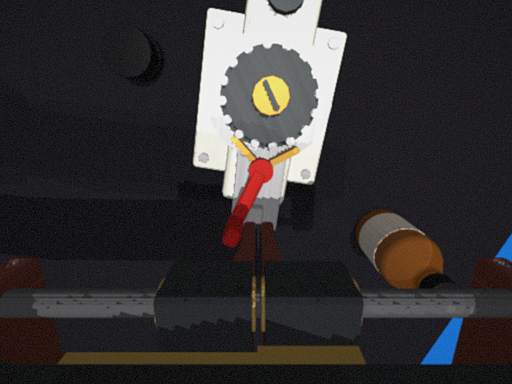

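The lever is now past the handle line: pivot at (261,171), tab at (232,240), screw at (271,95). It isn't fully over yet, so I'll push it to its stop.

Call:
apply_moves(plan=[0, -0.003, -0.001, 0, 0, 0, 0, -0.006, -0.002, 0, 0, 0, 0, -0.008, -0.003, 0, 0, 0, 0, -0.01, -0.003, 0, 0, 0])

```text
time_s: 3.98
ee_pos: [0.5885, -0.0331, 0.1804]
tcp_rot: [-1.985, 1.57, 3.09]
wrist_force: [2.9, 0.5, -2.6]
grip_width: 0.002
```

```bash
python3 - <<'E'
from station import manip
import cv2,numpy as np
s=manip.state();print(s["ee_pos"],s["wrist_force"])
d=manip.snapshot("wrist");cv2.imwrite("pics/w3.png",d["img"][:,:,::-1]);np.savez("pics/w3.npz",K=d["camera_matrix"],V=d["view"])
E
python3 - <<'E'
E
```

```text
[ 0.58850269 -0.033059    0.18040801] [ 2.881254    0.52883384 -2.5951037 ]
```

View pics/w3.png

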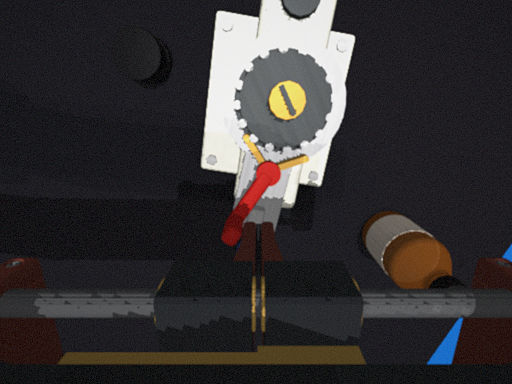

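The screw is at (288,98), the pivot at (269,173) and the tab top at about (231,229).

```bash
python3 - <<'E'
import numpy as np;from h import *
d=np.load("pics/w3.npz");K,V=d["K"],d["V"]
c=ray(K,V,288,98,.176);pv=ray(K,V,269,173,.172);t=ray(K,V,231,229,.194)
a=lambda v:np.arctan2(v[1],v[0])
print(c,pv,t,a(pv-c),a(t-pv),"sel",a(pv-c)-a(t-pv),np.linalg.norm((pv-c)[:2]),np.linalg.norm((t-pv)[:2]))
E
```

```text
[0.57450362 0.05169641 0.176     ] [0.58088344 0.00643793 0.172     ] [ 0.56987127 -0.02829989  0.194     ] -1.430754844959711 -1.87778313378783 sel 0.44702828882811896 0.04570593720712375 0.03644151163746128
```

The selector reads about +0.45 with the handle at −1.43. A little more push will seat it on the stop.

Call:
apply_moves(plan=[0, -0.003, 0, 0, 0, 0, 0, -0.005, 0, 0, 0, 0, 0, -0.007, 0, 0, 0, 0, 0, -0.008, 0, 0, 0, 0])

```text
time_s: 4.37
ee_pos: [0.5813, -0.0342, 0.1807]
tcp_rot: [2.641, 1.569, 1.434]
wrist_force: [4.1, 5.8, -3.0]
grip_width: 0.001
```

Call:
apply_moves(plan=[0, -0.002, -0.001, 0, 0, 0, 0, -0.004, -0.002, 0, 0, 0, 0, -0.004, -0.002, 0, 0, 0])

```text
time_s: 4.62
ee_pos: [0.5767, -0.0339, 0.1807]
tcp_rot: [2.693, 1.569, 1.487]
wrist_force: [3.4, 4.3, -1.7]
grip_width: 0.004
```

```bash
python3 - <<'E'
from station import manip
import cv2,numpy as np
d=manip.snapshot("wrist");cv2.imwrite("pics/w4.png",d["img"][:,:,::-1]);np.savez("pics/w4.npz",K=d["camera_matrix"],V=d["view"])
E
```

```text
(no output)
```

View pics/w4.png

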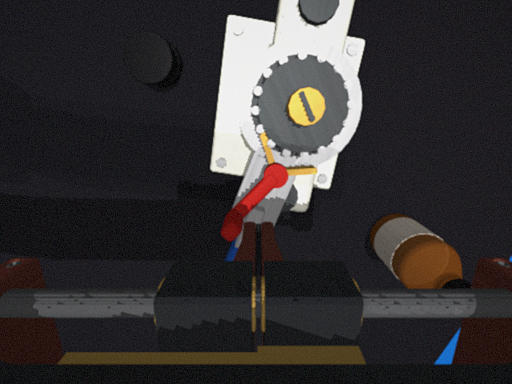

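Here the screw is at (307,105), the pivot at (277,175) and the tab top at about (231,221). The handle is swinging along with it.

```bash
python3 - <<'E'
import numpy as np;from h import *
d=np.load("pics/w4.npz");K,V=d["K"],d["V"]
c=ray(K,V,307,105,.176);pv=ray(K,V,277,175,.172);t=ray(K,V,231,221,.194)
a=lambda v:np.arctan2(v[1],v[0])
print(c,pv,t,a(pv-c),a(t-pv),"sel",a(pv-c)-a(t-pv))
E
```

```text
[0.57434425 0.05125002 0.176     ] [0.5742981  0.00611683 0.172     ] [ 0.55641746 -0.02460499  0.194     ] -1.5718187463387152 -2.097888632738438 sel 0.5260698863997226
```

The selector is at about +0.53, fully over, with the handle at −1.57. I'll retreat, rise and line up over the grip.

Call:
apply_moves(plan=[0, 0.012, 0, 0, 0, 0, -0.03, 0.015, 0, 0, 0, 0, -0.06, 0.01, 0.02, 1, 0, 0, -0.06, -0.015, 0.045, 2, 0, 0, -0.06, -0.028, 0.064, 3.53, 0, 0, -0.06, -0.028, 0.064, 3.53, 0, 0])

```text
time_s: 5.17
ee_pos: [0.5713, -0.1119, 0.2407]
tcp_rot: [-0.538, 1.566, -2.13]
wrist_force: [-0.2, -0.7, 0.0]
grip_width: 0.007
```

Call:
apply_moves(plan=[0, 0, 0, 0, 0, 0, 0, 0, 0, 0, 0, 0, 0, 0, 0, 0, 0, 0, 0, 0, 0, 0, 0, 0], jaw=0.4)

```text
time_s: 5.5
ee_pos: [0.5734, -0.1041, 0.2405]
tcp_rot: [-2.166, 1.57, 2.543]
wrist_force: [-1.0, -1.1, -0.3]
grip_width: 0.27
```

```bash
python3 - <<'E'
from station import manip
import cv2,numpy as np
from scipy.spatial.transform import Rotation as R
s=manip.state();print(s["ee_pos"],s["wrist_force"],s["grip_width"],R.from_euler('xyz',s["tcp_rot"]).as_matrix().round(3))
d=manip.snapshot("top");np.savez("pics/t5.npz",K=d["camera_matrix"],V=d["view"])
w=manip.snapshot("wrist")["img"];np.save("pics/w5.npy",w)
cv2.imwrite("pics/w5.png",w[:,:,::-1])
E
```

```text
[ 0.57343752 -0.10407796  0.24046291] [-1.00571498 -1.1123567  -0.27275707] 0.2701864569436434 [[-0.001  1.    -0.004]
 [ 0.    -0.004 -1.   ]
 [-1.    -0.001 -0.   ]]
```

View pics/w5.png

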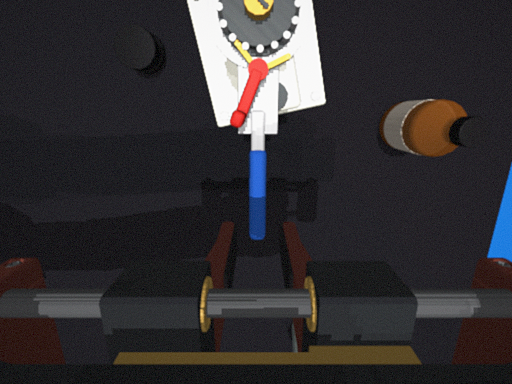

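The handle sits at (258,195), centred between the fingers, and the lever is still over. Next: descend to straddle the grip, then swing back.

Call:
apply_moves(plan=[0.035, 0, 0, 0, 0, 0, 0.07, 0, 0, 0, 0, 0, 0.095, 0, 0, 0, 0, 0, 0.102, 0, 0, 0, 0, 0, 0.102, 0, 0, 0, 0, 0, 0.102, 0, 0, 0, 0, 0], jaw=0.3)

```text
time_s: 6.1
ee_pos: [0.5742, -0.1048, 0.1395]
tcp_rot: [2.011, 1.57, 0.434]
wrist_force: [-0.0, 0.1, -0.0]
grip_width: 0.298
```

Call:
apply_moves(plan=[0, 0.0124, -0.0005, -0.764, 0, 0, 0, 0.0247, -0.002, -1.528, 0, 0, 0, 0.0368, -0.0044, -2.292, 0, 0, 0, 0.0488, -0.0079, -3.056, 0, 0, 0, 0.0604, -0.0122, -3.82, 0, 0, 0, 0.0716, -0.0175, -4.584, 0, 0, 0, 0.0823, -0.0236, -5.348, 0, 0, 0, 0.0926, -0.0307, -6.112, 0, 0, 0, 0.1022, -0.0385, -6.875, 0, 0, 0, 0.1068, -0.0427, -7.258, 0, 0])

```text
time_s: 6.93
ee_pos: [0.6824, -0.0625, 0.141]
tcp_rot: [0.783, 1.568, -0.029]
wrist_force: [-1.3, -0.7, 0.2]
grip_width: 0.297
```

```bash
cat > st.py <<'E'
from station import manip
import numpy as np
s=manip.state();p=s["ee_pos"];d=np.array(p[:2])-[.5744,.051];a=np.arctan2(d[1],d[0]);f=np.array(s["wrist_force"])
print("t",round(s["time_s"],2),"ang",a.round(3),"rel",(a+1.37).round(3),"r",np.hypot(*d).round(4),"z",round(p[2],4),"Ftan(ccw+)",(-np.sin(a)*f[0]+np.cos(a)*f[1]).round(2),"Frad",(np.cos(a)*f[0]+np.sin(a)*f[1]).round(2),"fz",f[2].round(2),"w",round(s["grip_width"],3))
E
python3 st.py
```

```text
t 6.93 ang -0.811 rel 0.559 r 0.1567 z 0.141 Ftan(ccw+) -1.45 Frad -0.43 fz 0.2 w 0.297
```

Call:
apply_moves(plan=[0, -0.0124, -0.0005, 0.764, 0, 0, 0, -0.0247, -0.002, 1.528, 0, 0, 0, -0.0368, -0.0044, 2.292, 0, 0, 0, -0.0488, -0.0079, 3.056, 0, 0, 0, -0.0604, -0.0122, 3.82, 0, 0])

```text
time_s: 7.35
ee_pos: [0.6295, -0.0954, 0.1413]
tcp_rot: [1.309, 1.567, 0.088]
wrist_force: [1.0, 2.2, -0.9]
grip_width: 0.302
```

```bash
python3 st.py
```

```text
t 7.35 ang -1.211 rel 0.159 r 0.1564 z 0.1413 Ftan(ccw+) 1.7 Frad -1.7 fz -0.91 w 0.302
```

Call:
apply_moves(plan=[0, -0.0124, -0.0005, 0.764, 0, 0, 0, -0.0247, -0.002, 1.528, 0, 0, 0, -0.0368, -0.0044, 2.292, 0, 0, 0, -0.0488, -0.0079, 3.056, 0, 0])

```text
time_s: 7.68
ee_pos: [0.5831, -0.1049, 0.1414]
tcp_rot: [1.556, 1.562, 0.015]
wrist_force: [9.4, 0.8, -6.2]
grip_width: 0.302
```

```bash
python3 st.py
```

```text
t 7.68 ang -1.515 rel -0.145 r 0.1562 z 0.1414 Ftan(ccw+) 9.46 Frad -0.23 fz -6.24 w 0.302
```

Call:
apply_moves(plan=[0, -0.0124, -0.0005, 0.764, 0, 0, 0, -0.0247, -0.002, 1.528, 0, 0, 0, -0.0308, -0.0031, 1.91, 0, 0])

```text
time_s: 7.93
ee_pos: [0.5515, -0.1035, 0.1415]
tcp_rot: [1.586, 1.563, -0.156]
wrist_force: [9.9, -2.2, -7.2]
grip_width: 0.305
```

```bash
python3 st.py
```

```text
t 7.93 ang -1.718 rel -0.348 r 0.1562 z 0.1415 Ftan(ccw+) 10.11 Frad 0.69 fz -7.15 w 0.305
```

Call:
apply_moves(plan=[0, -0.0093, -0.0003, 0.573, 0, 0, 0, -0.0185, -0.0011, 1.146, 0, 0, 0, -0.0278, -0.0025, 1.719, 0, 0])

```text
time_s: 8.18
ee_pos: [0.5256, -0.0972, 0.1416]
tcp_rot: [1.702, 1.561, -0.219]
wrist_force: [8.8, -3.7, -6.6]
grip_width: 0.303
```

```bash
python3 st.py
```

```text
t 8.18 ang -1.889 rel -0.519 r 0.1561 z 0.1416 Ftan(ccw+) 9.52 Frad 0.8 fz -6.56 w 0.303
```

Still running free at about 10 N. Swinging back.

Call:
apply_moves(plan=[0, 0.0124, -0.0005, -0.764, 0, 0, 0, 0.0247, -0.002, -1.528, 0, 0, 0, 0.0368, -0.0044, -2.292, 0, 0, 0, 0.0488, -0.0079, -3.056, 0, 0, 0, 0.0604, -0.0122, -3.82, 0, 0, 0, 0.0716, -0.0175, -4.584, 0, 0, 0, 0.0823, -0.0236, -5.348, 0, 0, 0, 0.0926, -0.0307, -6.112, 0, 0, 0, 0.1022, -0.0385, -6.875, 0, 0, 0, 0.1112, -0.047, -7.639, 0, 0, 0, 0.1194, -0.0562, -8.404, 0, 0, 0, 0.127, -0.0661, -9.168, 0, 0, 0, 0.1337, -0.0765, -9.932, 0, 0, 0, 0.1381, -0.0847, -10.505, 0, 0])

```text
time_s: 9.35
ee_pos: [0.682, -0.0633, 0.1411]
tcp_rot: [0.507, 1.568, -0.307]
wrist_force: [-2.1, -1.5, 0.1]
grip_width: 0.3
```

```bash
python3 st.py
```

```text
t 9.35 ang -0.816 rel 0.554 r 0.1569 z 0.1411 Ftan(ccw+) -2.57 Frad -0.38 fz 0.08 w 0.3
```

Call:
apply_moves(plan=[0, -0.0124, -0.0005, 0.764, 0, 0, 0, -0.0247, -0.002, 1.528, 0, 0, 0, -0.0368, -0.0044, 2.292, 0, 0])

```text
time_s: 9.6
ee_pos: [0.6521, -0.0843, 0.1411]
tcp_rot: [1.332, 1.567, 0.271]
wrist_force: [1.7, 2.5, -0.7]
grip_width: 0.302
```

```bash
python3 st.py
```

```text
t 9.6 ang -1.05 rel 0.32 r 0.156 z 0.1411 Ftan(ccw+) 2.69 Frad -1.33 fz -0.7 w 0.302
```

Call:
apply_moves(plan=[0, -0.0124, -0.0005, 0.764, 0, 0, 0, -0.0247, -0.002, 1.528, 0, 0, 0, -0.0308, -0.0031, 1.91, 0, 0])

```text
time_s: 9.85
ee_pos: [0.6245, -0.0968, 0.1414]
tcp_rot: [1.429, 1.564, 0.167]
wrist_force: [8.0, 2.7, -7.7]
grip_width: 0.305
```

```bash
python3 st.py
```

```text
t 9.85 ang -1.244 rel 0.126 r 0.156 z 0.1414 Ftan(ccw+) 8.42 Frad 0.01 fz -7.65 w 0.305
```

Call:
apply_moves(plan=[0, -0.0093, -0.0003, 0.573, 0, 0, 0, -0.0185, -0.0011, 1.146, 0, 0, 0, -0.0232, -0.0017, 1.432, 0, 0])

```text
time_s: 10.1
ee_pos: [0.6026, -0.1024, 0.1415]
tcp_rot: [1.491, 1.563, 0.081]
wrist_force: [9.3, 1.6, -7.9]
grip_width: 0.3
```

```bash
python3 st.py
```

```text
t 10.1 ang -1.389 rel -0.019 r 0.156 z 0.1415 Ftan(ccw+) 9.46 Frad 0.12 fz -7.91 w 0.3
```

Call:
apply_moves(plan=[0, -0.0093, -0.0003, 0.573, 0, 0, 0, -0.0185, -0.0011, 1.146, 0, 0, 0, -0.0232, -0.0017, 1.432, 0, 0])

```text
time_s: 10.35
ee_pos: [0.5797, -0.1048, 0.1416]
tcp_rot: [1.558, 1.562, -0.002]
wrist_force: [9.6, -0.1, -7.3]
grip_width: 0.3
```

```bash
python3 st.py
```

```text
t 10.35 ang -1.537 rel -0.167 r 0.1559 z 0.1416 Ftan(ccw+) 9.58 Frad 0.41 fz -7.3 w 0.3
```

Call:
apply_moves(plan=[0, -0.0093, -0.0003, 0.573, 0, 0, 0, -0.0185, -0.0011, 1.146, 0, 0, 0, -0.0232, -0.0017, 1.432, 0, 0])

```text
time_s: 10.6
ee_pos: [0.557, -0.1039, 0.1417]
tcp_rot: [1.629, 1.561, -0.081]
wrist_force: [11.3, -1.3, -8.4]
grip_width: 0.299
```

```bash
python3 st.py
```

```text
t 10.6 ang -1.683 rel -0.313 r 0.1559 z 0.1417 Ftan(ccw+) 11.39 Frad 0.05 fz -8.41 w 0.299
```

Force is up to 11.4 N, so the foot is probably on the cell. Smaller steps from here.

Call:
apply_moves(plan=[0, -0.0047, -0.0001, 0.286, 0, 0, 0, -0.0093, -0.0003, 0.573, 0, 0, 0, -0.0109, -0.0004, 0.668, 0, 0])

```text
time_s: 10.85
ee_pos: [0.5469, -0.1024, 0.1417]
tcp_rot: [1.657, 1.56, -0.121]
wrist_force: [11.9, -2.0, -8.7]
grip_width: 0.301
```

```bash
python3 st.py
```

```text
t 10.85 ang -1.748 rel -0.378 r 0.1559 z 0.1417 Ftan(ccw+) 12.09 Frad -0.14 fz -8.68 w 0.301
```

Call:
apply_moves(plan=[0, -0.0047, -0.0001, 0.286, 0, 0, 0, -0.0093, -0.0003, 0.573, 0, 0, 0, -0.0109, -0.0004, 0.668, 0, 0])

```text
time_s: 11.1
ee_pos: [0.5366, -0.1002, 0.1417]
tcp_rot: [1.695, 1.56, -0.153]
wrist_force: [11.7, -4.0, -9.7]
grip_width: 0.304
```

```bash
python3 st.py
```

```text
t 11.1 ang -1.816 rel -0.446 r 0.1559 z 0.1417 Ftan(ccw+) 12.31 Frad 1.07 fz -9.74 w 0.304
```

Call:
apply_moves(plan=[0, -0.0047, -0.0001, 0.286, 0, 0, 0, -0.0093, -0.0003, 0.573, 0, 0, 0, -0.0124, -0.0005, 0.764, 0, 0])

```text
time_s: 11.35
ee_pos: [0.5252, -0.0969, 0.1418]
tcp_rot: [1.739, 1.559, -0.19]
wrist_force: [12.5, -5.5, -8.4]
grip_width: 0.303
```

```bash
python3 st.py
```

```text
t 11.35 ang -1.892 rel -0.522 r 0.1559 z 0.1418 Ftan(ccw+) 13.65 Frad 1.28 fz -8.39 w 0.303
```

Call:
apply_moves(plan=[0, -0.003, 0, 0.19, 0, 0, 0, -0.0047, -0.0001, 0.286, 0, 0])

```text
time_s: 11.52
ee_pos: [0.5209, -0.0954, 0.1418]
tcp_rot: [1.748, 1.559, -0.21]
wrist_force: [13.1, -5.3, -9.7]
grip_width: 0.298
```

```bash
python3 st.py
```

```text
t 11.52 ang -1.921 rel -0.551 r 0.1558 z 0.1418 Ftan(ccw+) 14.13 Frad 0.45 fz -9.74 w 0.298
```

Call:
apply_moves(plan=[0, -0.004, 0, 0.24, 0, 0, 0, -0.0062, -0.0001, 0.38, 0, 0])

```text
time_s: 11.68
ee_pos: [0.5153, -0.0931, 0.1418]
tcp_rot: [1.777, 1.559, -0.221]
wrist_force: [12.7, -6.6, -9.6]
grip_width: 0.3
```

```bash
python3 st.py
```

```text
t 11.68 ang -1.96 rel -0.59 r 0.1558 z 0.1418 Ftan(ccw+) 14.24 Frad 1.31 fz -9.64 w 0.3
```

Force is about 14.3 N at the grip. That is roughly 0.35–0.4 rad past contact, or about 125–140 N of clamping, in the middle of the firm range. I'll stop here: centre the fingers off the grip, open and lift.

Call:
apply_moves(plan=[0, 0.003, 0, 0, 0, 0, 0, 0.005, 0, 0, 0, 0, 0, 0.005, 0, 0, 0, 0], jaw=0.45)

```text
time_s: 11.93
ee_pos: [0.5176, -0.0934, 0.1413]
tcp_rot: [1.883, 1.565, -0.114]
wrist_force: [4.8, 0.2, 3.1]
grip_width: 0.446
```

```bash
python3 st.py
```

```text
t 11.93 ang -1.945 rel -0.575 r 0.1552 z 0.1413 Ftan(ccw+) 4.4 Frad -1.97 fz 3.12 w 0.446
```

Call:
apply_moves(plan=[-0.02, 0, 0, 0, 0, 0, -0.05, 0, 0, 0, 0, 0, -0.09, 0, 0, 0, 0, 0, -0.13, 0, 0, 0, 0, 0, -0.16, 0, 0.0, 0, 0, 0, -0.16, -0.04, 0.03, 0, 0, 0, -0.16, -0.08, 0.05, 0, 0, 0, -0.16, -0.08, 0.05, 0, 0, 0, -0.16, -0.08, 0.05, 0, 0, 0])

```text
time_s: 12.68
ee_pos: [0.4185, -0.1062, 0.3]
tcp_rot: [0.704, 1.568, -1.295]
wrist_force: [0.8, 0.2, 0.0]
grip_width: 0.446
```

```bash
python3 st.py; python3 wp.py f; python3 - <<'E'
import cv2,numpy as np
a=cv2.imread("pics/f.png");b=cv2.imread("pics/fs.png")
a=cv2.resize(a,(400,291));b=cv2.resize(b,(400,286));cv2.imwrite("pics/fin.png",cv2.resize(np.vstack([a,b]),None,fx=1,fy=1))
E
```

```text
t 12.68 ang -2.352 rel -0.982 r 0.2214 z 0.3 Ftan(ccw+) 0.49 Frad -0.7 fz 0.03 w 0.446
```

View pics/fin.png

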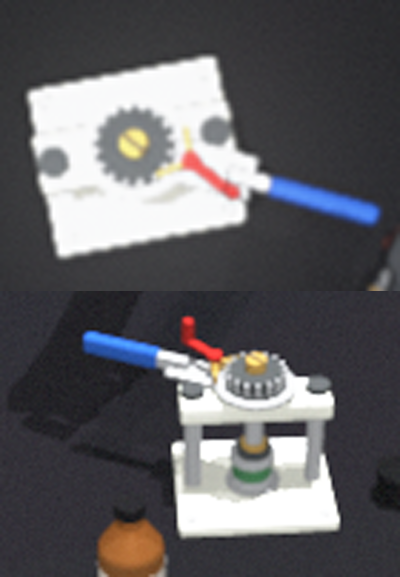

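The final view shows the lever still over clockwise, the foot on the cell and the bottle standing. The handle seems to have relaxed by about 0.1 rad on release: in the top crop it runs from (133,144) to (378,215), roughly −0.47 relative to mid-swing. I'll re-push gently to confirm the clamp held.

Call:
apply_moves(plan=[0, 0.04, -0.025, 0, 0, 0, 0, 0.08, -0.05, 0, 0, 0, 0, 0.09, -0.05, 0, 0, 0, 0, 0.09, -0.05, 0, 0, 0, 0.04, 0.09, -0.05, 0, 0, 0, 0.08, 0.09, -0.05, 0, 0, 0, 0.11, 0.09, -0.05, 0, 0, 0, 0.11, 0.09, -0.05, 0, 0, 0], jaw=0.45)

```text
time_s: 13.45
ee_pos: [0.5207, -0.0967, 0.1827]
tcp_rot: [-1.401, 1.561, 2.886]
wrist_force: [-1.1, -0.4, 0.2]
grip_width: 0.446
```

```bash
python3 st.py; python3 - <<'E'
from station import manip
import cv2,numpy as np
d=manip.snapshot("wrist");cv2.imwrite("pics/w6.png",d["img"][:,:,::-1]);np.savez("pics/w6.npz",K=d["camera_matrix"],V=d["view"])
E
```

```text
t 13.45 ang -1.919 rel -0.549 r 0.1572 z 0.1827 Ftan(ccw+) -0.9 Frad 0.72 fz 0.2 w 0.446
```

View pics/w6.png

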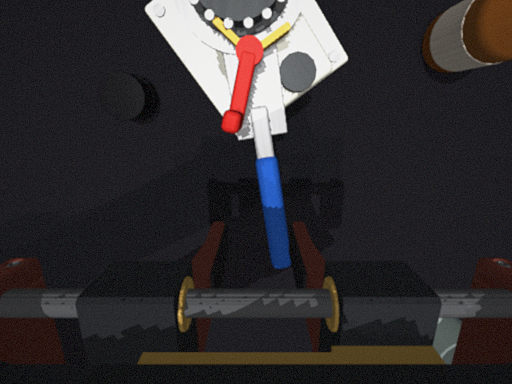

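The grip runs from (267,165) to (281,262), so the handle is now about 0.14 rad counter-clockwise of the tool, at roughly −0.46. I'll descend around it, aligned, and check the force.

Call:
apply_moves(plan=[0, 0.004, 0, -0.7, 0, 0, 0, 0.007, 0, -1.3, 0, 0, 0.02, 0.007, 0, -1.3, 0, 0, 0.042, 0.007, 0, -1.3, 0, 0, 0.042, 0.007, 0, -1.3, 0, 0])

```text
time_s: 13.92
ee_pos: [0.5299, -0.1004, 0.1458]
tcp_rot: [-1.533, 1.569, 2.89]
wrist_force: [-1.5, -0.8, -0.5]
grip_width: 0.448
```

Call:
apply_moves(plan=[0, 0, 0, 0, 0, 0, 0, 0, 0, 0, 0, 0, 0, 0, 0, 0, 0, 0], jaw=0.3)

```text
time_s: 14.17
ee_pos: [0.5315, -0.1004, 0.1487]
tcp_rot: [1.684, 1.568, -0.177]
wrist_force: [0.5, 0.1, 0.0]
grip_width: 0.305
```

```bash
python3 st.py
```

```text
t 14.17 ang -1.847 rel -0.477 r 0.1574 z 0.1487 Ftan(ccw+) 0.43 Frad -0.18 fz 0.04 w 0.305
```

Call:
apply_moves(plan=[0.009, 0, 0, 0, 0, 0, 0.009, -0.004, 0, 0.25, 0, 0, 0.009, -0.007, 0, 0.45, 0, 0, 0.009, -0.007, 0, 0.45, 0, 0])

```text
time_s: 14.5
ee_pos: [0.5236, -0.0986, 0.1378]
tcp_rot: [1.632, 1.569, -0.278]
wrist_force: [1.8, -0.9, -1.1]
grip_width: 0.298
```

```bash
python3 st.py
```

```text
t 14.5 ang -1.898 rel -0.528 r 0.158 z 0.1378 Ftan(ccw+) 1.95 Frad 0.25 fz -1.08 w 0.298
```

Call:
apply_moves(plan=[0, -0.002, 0, 0.12, 0, 0, 0, -0.004, 0, 0.24, 0, 0])

```text
time_s: 14.67
ee_pos: [0.5211, -0.0977, 0.1379]
tcp_rot: [1.762, 1.568, -0.172]
wrist_force: [9.1, -2.4, -8.0]
grip_width: 0.299
```

```bash
python3 st.py
```

```text
t 14.67 ang -1.915 rel -0.545 r 0.1579 z 0.1379 Ftan(ccw+) 9.34 Frad -0.79 fz -7.95 w 0.299
```

Call:
apply_moves(plan=[0, -0.0015, 0, 0.1, 0, 0, 0, -0.003, 0, 0.2, 0, 0])

```text
time_s: 14.83
ee_pos: [0.5188, -0.0968, 0.138]
tcp_rot: [1.793, 1.567, -0.162]
wrist_force: [11.4, -2.9, -8.5]
grip_width: 0.299
```

```bash
python3 st.py
```

```text
t 14.83 ang -1.931 rel -0.561 r 0.1579 z 0.138 Ftan(ccw+) 11.72 Frad -1.29 fz -8.53 w 0.299
```

Call:
apply_moves(plan=[0, -0.001, 0, 0.06, 0, 0, 0, -0.002, 0, 0.12, 0, 0])

```text
time_s: 15.0
ee_pos: [0.5173, -0.0962, 0.138]
tcp_rot: [1.801, 1.566, -0.167]
wrist_force: [10.9, -3.1, -9.9]
grip_width: 0.3
```

```bash
python3 st.py
```

```text
t 15.0 ang -1.941 rel -0.571 r 0.1579 z 0.138 Ftan(ccw+) 11.26 Frad -1.04 fz -9.85 w 0.3
```

Call:
apply_moves(plan=[0, -0.0015, 0, 0.1, 0, 0, 0, -0.003, 0, 0.2, 0, 0, 0, -0.003, 0, 0.2, 0, 0])

```text
time_s: 15.25
ee_pos: [0.5148, -0.0952, 0.1381]
tcp_rot: [1.807, 1.565, -0.182]
wrist_force: [11.1, -4.5, -9.9]
grip_width: 0.303
```

```bash
python3 st.py
```

```text
t 15.25 ang -1.958 rel -0.588 r 0.1579 z 0.1381 Ftan(ccw+) 11.97 Frad 0.02 fz -9.93 w 0.303
```

Call:
apply_moves(plan=[0, 0, 0, 0, 0, 0])

```text
time_s: 15.33
ee_pos: [0.5148, -0.0952, 0.1381]
tcp_rot: [1.802, 1.565, -0.186]
wrist_force: [10.5, -4.6, -8.8]
grip_width: 0.303
```

```bash
python3 st.py
```

```text
t 15.33 ang -1.958 rel -0.588 r 0.1579 z 0.1381 Ftan(ccw+) 11.43 Frad 0.33 fz -8.82 w 0.303
```

Call:
apply_moves(plan=[0, -0.003, 0, 0.19, 0, 0, 0, -0.006, 0, 0.38, 0, 0])

```text
time_s: 15.5
ee_pos: [0.5098, -0.093, 0.1381]
tcp_rot: [1.86, 1.564, -0.169]
wrist_force: [12.9, -5.0, -11.2]
grip_width: 0.299
```

```bash
python3 st.py;python3 - <<'E'
from station import manip
import cv2,numpy as np
d=manip.snapshot("top");cv2.imwrite("pics/z.png",cv2.resize(d["img"][160:240,215:325,::-1],None,fx=7,fy=7,interpolation=cv2.INTER_CUBIC))
E
```

```text
t 15.5 ang -1.992 rel -0.622 r 0.1578 z 0.1381 Ftan(ccw+) 13.86 Frad -0.73 fz -11.18 w 0.299
```

The reading is 13.9 N in motion (about 14.1 N referred to mid-grip), so the clamp is confirmed. The lower readings were taken while holding still or creeping. Releasing now by opening in place, then lifting.

Call:
apply_moves(plan=[0, 0, 0, 0, 0, 0, 0, 0, 0, 0, 0, 0, 0, 0.003, 0, 0, 0, 0, 0, 0.003, 0, 0, 0, 0], jaw=0.5)

```text
time_s: 15.88
ee_pos: [0.5103, -0.0928, 0.1382]
tcp_rot: [2.21, 1.569, 0.182]
wrist_force: [4.8, 0.3, 1.6]
grip_width: 0.495
```

```bash
python3 st.py
```

```text
t 15.88 ang -1.99 rel -0.62 r 0.1574 z 0.1382 Ftan(ccw+) 4.22 Frad -2.2 fz 1.56 w 0.495
```

Call:
apply_moves(plan=[-0.02, 0, 0, 0, 0, 0, -0.05, 0, 0, 0, 0, 0, -0.09, 0, 0, 0, 0, 0, -0.13, 0, 0, 0, 0, 0, -0.16, 0, 0, 0, 0, 0, -0.16, -0.04, 0.03, 0, 0, 0, -0.16, -0.08, 0.06, 0, 0, 0, -0.16, -0.11, 0.09, 0, 0, 0, -0.16, -0.11, 0.09, 0, 0, 0, -0.16, -0.11, 0.09, 0, 0, 0])

```text
time_s: 16.72
ee_pos: [0.3666, -0.1265, 0.2977]
tcp_rot: [-0.59, 1.568, -2.622]
wrist_force: [-0.0, -0.0, 1.2]
grip_width: 0.503
```

```bash
python3 st.py; python3 - <<'E'
from station import manip
import cv2,numpy as np
a=manip.snapshot("top")["img"][:,:,::-1];b=manip.snapshot("scene")["img"][130:290,100:420,::-1]
a=a[110:270,90:410]
cv2.imwrite("pics/end.png",np.vstack([cv2.resize(x,(600,300),interpolation=cv2.INTER_CUBIC) for x in(a,b)]))
E
```

```text
t 16.72 ang -2.435 rel -1.065 r 0.2733 z 0.2977 Ftan(ccw+) -0.0 Frad 0.02 fz 1.2 w 0.503
```

View pics/end.png

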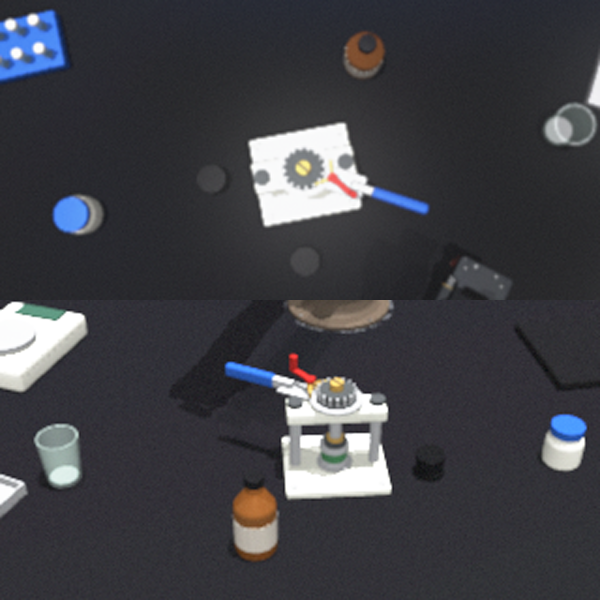

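The end view shows the lever still on the tightening side, the foot on the cell, the bottle, jar and beaker standing where they were, and the gripper clear. Handing in.

```bash
python3 -c "
from station import manip
print(manip.finish_job())"
```

```text
the job is handed in; nothing more can be done
None
```

The cell is clamped and the job is handed in at about 17 s; no verdict was reported. I pushed the red lever over to the tightening side, to about +0.53 rad. I then swung the handle back and forth until the grip needed about 14.2 N, against 9.5–10 N running free.

- **Clamp force:** it isn't measured directly. From the turning past contact and the grip force I put it at about 100–155 N, inside the firm 75–195 N range.
- **A check that disagreed:** after I first let go, the handle looked about 0.06–0.1 rad further back than the arm position implied. I went back and pushed again. Slow pushing read only 11.3–12 N, but a last faster push of about 0.03 rad read 13.9 N. I took the low readings as an effect of the slow speed and stopped there. If the screw had actually relaxed, the clamp is near the lower end of that estimate.
- **Reading as I let go:** the wrist showed about 4 N sideways while the jaws opened, and none once the arm was clear.
- **Last picture:** the lever is still on the tightening side and the foot is on the cell. The bottle, jar and beaker stand where they were, and the gripper touches nothing.

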